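# Seat the cushion screw and hover the clear cover over the valve block

### The job

Press the red cushion screw on the blue valve block straight down until it is fully home. Then pick up the clear valve cover by its raised housing and hold it level, hovering about a centimetre above the block without touching it, with the cover's four holes lined up over the block's four threaded holes (either way round). Finish while still holding it there, and leave the tube, bracket and wrench alone.

Things in the scene. Friction and masses are not known exactly. Their poses are not given: they have to be found in the camera images.
- block_top (a point): Centre of the top face, 85 mm up, of the blue valve block (116 x 80 x 40 mm) fixed on a round aluminium turntable (168 mm platter, 184 mm base fixed to the surface) standing at a varying angle; friction 0.8 N m holds it. x along the 116 mm side, y along the 80 mm side, z up. Four threaded holes (8 mm, black in brass rings) at x = +-44, y = +-27 mm; the red screw is at the centre.
- screw (a joint): How far the red cushion screw is pushed in, m: 0 = head 12 mm clear of the block face, 0.012 = fully home, head resting on the face. It starts from 0 to 0.004. It slides straight down against a steady friction of about 7 N, stays where it is left, and meets a hard stop when home.
- screw_top (a point): Centre of the flat top of the red screw head (22 mm diameter, 6 mm thick). It moves down with the screw; when home it is 6 mm above the block face.
- cover: Clear valve cover, black rim, about 160 g, lying on the yellow pad. Plate 116 (x) x 80 (y) x 6 mm; origin at the centre of its underside, z up. Four 14 mm brass-edged holes at x = +-44, y = +-27 mm. Central raised housing 50 (x) x 34 (y) mm, flat black top 36 mm above the underside: grip it across the 34 mm. Hollow below (42 x 26 mm), so it clears the seated screw. A half turn fits the same.
- pad: Fixed yellow rest pad, 150 (x) x 110 (y) x 12 mm, origin at the centre of its underside on the work surface. The cover starts lying on it.
- tube: Loose silver cylinder tube standing on end, 48 mm diameter, 75 mm tall, origin at the centre of its underside. Leave alone.
- bracket: Loose steel L-shaped foot bracket, 50 x 60 mm foot, 50 mm tall, origin at the centre of the foot's underside. Leave alone.
- wrench: Loose steel wrench, 160 mm long, lying flat, origin near its middle. Leave alone.
Things that resemble listed ones, but are neither listed nor needed, are in the scene too. There is more than one size of the part that bears block_top; the job needs the larger. There is more than one size of the pad; the job needs the smaller.

How it is judged (in metres and radians):
On the way, in this order (a step that is already met when the one before it is completed fails the run):
1. the screw is pressed fully home while the cover still lies on its pad (value of joint screw above 0.0105 m and distance of cover from where it was at the start of the episode below 0.015 m), for 0.2 s.
2. the cover is lifted off its pad in the fingers (height (world z) of cover above 0.05 m and contact force between the fingers and cover above 1 N), for 0.2 s.
At the end, for the whole second after the job is handed in: Screw home within 1.5 mm; cover held still in the fingers, level within 0.06 rad, underside 3 to 20 mm above the block face, touching neither fixture nor pad, centre within 4 mm of the block's centre, long side within 0.06 rad of the block's (either way round) (value of joint screw above 0.0105 m and horizontal distance between cover and block_top below 0.004 m and angle between the x axis of cover and the x axis of block_top, either way round below 0.06 rad and angle between cover's own z axis and vertical below 0.06 rad and z of cover in the frame of block_top between 0.003 and 0.02 m and contact force between cover and fixture below 0.05 N and contact force between cover and pad below 0.05 N and contact force between the fingers and cover above 1 N and linear speed of cover below 0.02 m/s and angular speed of cover below 0.1 rad/s); the arm keeps its last pose, push and grip.
It fails at once if the tube is disturbed (moved over 20 mm) (distance of tube from where it was at the start of the episode above 0.02 m).
It fails at once if the bracket is disturbed (moved over 20 mm) (distance of bracket from where it was at the start of the episode above 0.02 m).
It fails at once if the wrench is disturbed (moved over 20 mm) (distance of wrench from where it was at the start of the episode above 0.02 m).
It also fails if it takes over 54 s, if anything falls off the work surface, if the arm or the gripper's body presses on something with over 40 N, if the wrist force passes 120 N, or if a joint passes its speed limit or range.

### The arm

A 6-joint arm with a two-finger parallel gripper is mounted at the origin on the work surface. World frame = base frame: x ahead of the robot, y to its left, z up, the work surface at z = 0. Lengths are in m, angles in degrees, forces in N, time in s.
With the tool pointing down it reaches from about 0.375 to 0.975 m from the base axis. Payload 3.8 kg.
Tool frame: the origin (TCP) lies at the very end of the fingers, on their centre line; the grasp point (between the pads) lies 19 mm behind it (ctrl.tcp_to_grasp is the distance from the TCP to the grasp point, in m); z points along the fingers, y is the line along which they close (so a half turn about z gives the same grasp; the last joint's range is limited). The gripper opens to 88 mm and grips with 3 to 60 N. Pads are 18 mm wide; open, the fingers measure 123 mm over their backs; the gripper's body (75 mm by 187 mm) begins 45 mm behind the grasp point.
Start: joints at [72.084, 15.12, 91.902, -0, 72.978, -2.114], TCP at [0.184, 0.649, 0.239] pointing down, gripper open.
Joint ranges: [-150.88, 150.88], [-54.13, 125.18], [17.81, 147.31], [-75.09, 255.09], [0, 152.58], [-146.25, 146.25]. Speed limits (degrees/s): [147.25, 147.25, 180, 180, 180, 180].

### API

Orientations are given as [roll, pitch, yaw] about the fixed x, y, z axes, in that order (R = Rz(yaw) Ry(pitch) Rx(roll)).
In Python, from bench import ctrl gives the robot as it stands. Calls block until the motion is done:
- ctrl.movep(position, orientation): joint-space move of the TCP to a pose.
- ctrl.move_straight(position, ori=None, speed=0.15, threshold=None): straight line of the TCP; ori=None keeps the orientation; speed is the mean speed in m/s. With threshold (N) it stops when the force on the tool has changed by that much, and returns True; else False.
- ctrl.move_j(angles): joint-space move.
- ctrl.grip(opening): finger opening in m; the grip force is fixed at half the most; returns when the fingers have stopped.
- ctrl.hold(seconds).
- ctrl.solve_ik(position, orientation): joint angles nearest the present ones, or None.
- ctrl.capture(name): name is "side" or "top" or "wrist"; returns a dict with "frame" (420x560x3 uint8, blue, green, red), "mtx" (3x3 intrinsics, pixels), "k1" (the pictures are not rectified: a ray, as slopes to the right and down, at radius r is drawn at 1 + k1 r^2 times it, then the intrinsics apply), "R" (3x3) and "t" (3): a world point X has camera coordinates R X + t. Camera axes: x right, y down, z forward; pixel columns grow to the right and rows downward; lengths in m; the calibration is good to about 2 mm. A picture is of the moment at which its call begins. There is no depth.
A pose or a line that the arm cannot do raises ctrl.MotionError and nothing moves.
- ctrl.close_job(): hands the job in; it is judged then, once.
Readings, each from a call of its own:
- ctrl.read_time(): time.
- ctrl.read_q(): joint angles.
- ctrl.read_qvel(): joint speeds.
- ctrl.read_effort(): joint torques, N m.
- ctrl.read_ee_pos(): TCP position.
- ctrl.read_eef_rot(): TCP orientation.
- ctrl.read_force(): force on the tool from outside, world axes, zero at the start.
- ctrl.read_moment(): the same for the moment, N m.
- ctrl.read_width(): finger opening in m.
- ctrl.read_grip_force(): force on a finger pad.
Only numpy, scipy, OpenCV 4.12 (cv2) and the standard library are available. Lean on these libraries where they do the work, as an engineer would, in place of code of your own. Each camera call takes 0.05 s, during which the arm holds its last target. There are 200 camera calls.

## Working session

There is one attempt and no reset: what is moved stays moved. The work goes in short steps, each a Python script; the robot and the scene stay as the last script left them, time stands still between calls to the robot, and variables do not carry over. Pictures are saved under pics/ and viewed, at most 10 in all, crops included, and the job is handed in when it is done.

```bash
mkdir -p pics; cat > h.py <<'E'
import numpy as np, cv2
from bench import ctrl
def snap(cam,name):
    c=ctrl.capture(cam); cv2.imwrite(f'pics/{name}.png',c['frame']); np.savez(f'pics/{name}.npz',**c); return c
def load(name): return dict(np.load(f'pics/{name}.npz'))
def w(c,uv,z):
    k=float(c['k1']); out=[]
    for u,v in np.atleast_2d(uv):
        d=np.linalg.solve(c['mtx'],[u,v,1.])[:2]; r=d.copy()
        for _ in range(30): r=d/(1+k*(r@r))
        ray=c['R'].T@np.array([r[0],r[1],1]); o=-c['R'].T@c['t']
        out.append(o+ray*(z-o[2])/ray[2])
    return np.array(out)
def proj(c,X):
    p=np.atleast_2d(X)@c['R'].T+c['t']; s=p[:,:2]/p[:,2:]
    s=s*(1+float(c['k1'])*(s**2).sum(1,keepdims=True))
    return s@c['mtx'][:2,:2].T+c['mtx'][:2,2]
E
python3 - <<'E'
from h import *
a=snap('top','top0');b=snap('side','side0')
for n in('top0','side0'):
    cv2.imwrite(f'pics/{n}b.png',cv2.resize(load(n)['frame'],(800,600),interpolation=cv2.INTER_CUBIC))
print(ctrl.read_time(),-a['R'].T@a['t'],-b['R'].T@b['t'],ctrl.read_eef_rot())
E
```

```text
0.1 [0.32518839 0.00539712 1.23395085] [0.42191561 0.88464261 0.86158583] [-1.79883247e+02 -4.88128800e-03  1.64195651e+02]
```

View pics/top0b.png

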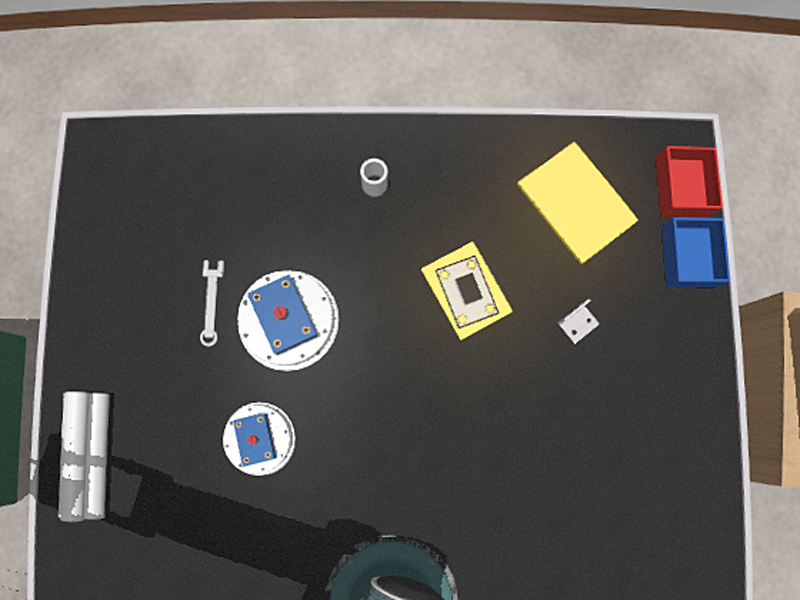

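View pics/side0b.png

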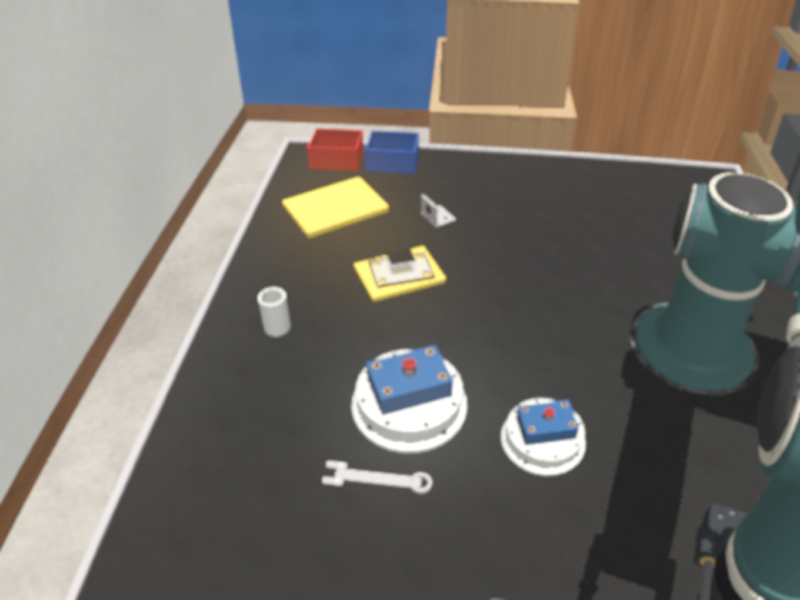

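The top picture (800 px wide) shows the larger block at about (281,313) with its screw there. The cover on the small pad is at about (468,290), the tube at (374,178), the bracket at (578,322) and the wrench at (211,303). The side view agrees with this layout. I'll do a rough location first, then look from near with the wrist camera.

```bash
python3 - <<'E'
from h import *
c=load('top0'); f=0.7
H=w(c,np.array([[257,297],[286,284],[306,329],[277,343]])*f,.085)
C=w(c,np.array([[444,272],[473,263],[490,306],[462,320]])*f,.018)
for n,P in(('block',H),('cover',C)):
    print(n,P.mean(0),np.linalg.norm(np.diff(P,axis=0),axis=1),np.degrees(np.arctan2(*(P[2]-P[1]+P[3]-P[0])[[1,0]])))
b=H.mean(0); k=C.mean(0)
yb=np.degrees(np.arctan2(*(H[2]-H[1]+H[3]-H[0])[[1,0]]))
for p,n in((k,'wc'),(b,'wb')):
    ctrl.movep([p[0],p[1],.33],[180,0,ctrl.read_eef_rot()[2]]); ctrl.hold(.2)
    q=snap('wrist',n); cv2.imwrite(f'pics/{n}b.png',cv2.resize(q['frame'],(800,600),interpolation=cv2.INTER_CUBIC))
    print(n,ctrl.read_q(),ctrl.read_ee_pos(),-q['R'].T@q['t'])
print(ctrl.read_time())
E
```

```text
block [0.49681981 0.18781901 0.085     ] [0.0544331  0.08580198 0.0544563 ] -154.989532514048
cover [ 0.54977233 -0.13801162  0.018     ] [0.05613715 0.08496692 0.05743812] -160.10881114945172
wc [-1.65705028e+01  8.85262382e-01  9.84789188e+01  2.95720040e-03
  8.06400119e+01 -9.08025150e+01] [ 0.5498997  -0.13762701  0.32995761] [ 0.48232086 -0.11831322  0.47610951]
wb [ 1.79163669e+01 -3.12047468e+00  1.02415606e+02 -6.94978336e-03
  8.07112183e+01 -5.62155341e+01] [0.49725108 0.18689081 0.32993263] [0.42975362 0.2061834  0.47612462]
4.9083
```

View pics/wcb.png

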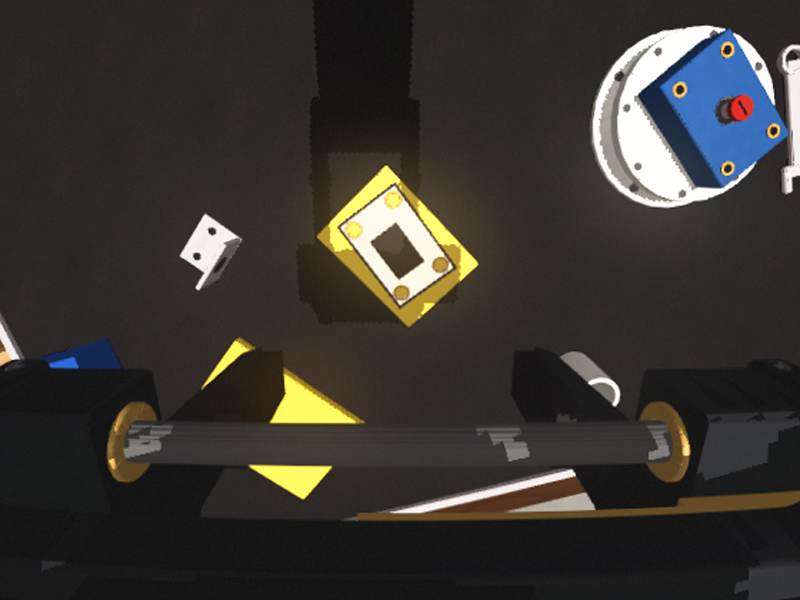

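View pics/wbb.png

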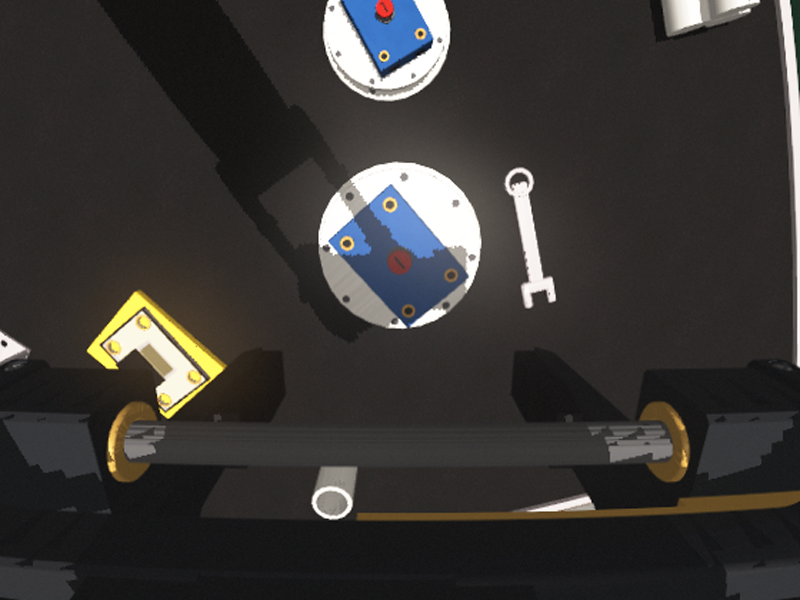

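The wrist pictures (800 px wide) show the cover holes at (354,230), (393,200), (440,265), (402,292). The block holes are at (347,243), (390,205), (451,275), (408,311), with the screw head at (399,262).

```bash
cat >> h.py <<'E'
def rect(P):
    "order: short side first (0-1), then long (1-2)"
    v=P[2]-P[1]+P[3]-P[0]; s=P[1]-P[0]+P[2]-P[3]
    a=np.degrees(np.arctan2(v[1],v[0])); b=np.degrees(np.arctan2(s[1],s[0]))
    print(P.mean(0).round(4),np.linalg.norm(np.diff(P,axis=0),axis=1).round(4),'long',a.round(2),'short',b.round(2)); return P.mean(0),a
E
python3 - <<'E'
from h import *
rect(w(load('wc'),np.array([[354,230],[393,200],[440,265],[402,292]])*.7,.018))
rect(w(load('wb'),np.array([[347,243],[390,205],[451,275],[408,311]])*.7,.085))
for z in (.099,.103):print(w(load('wb'),np.array([[399,262]])*.7,z))
# side cam: same check of screw height
t=load('top0');print(w(t,np.array([[281,313]])*.7,.101))
# finger y axis direction
import cv2
for n in('wc','wb'):
    c=load(n)['frame'][100:240,190:360]; cv2.imwrite(f'pics/{n}z.png',cv2.resize(c,None,fx=4,fy=4,interpolation=cv2.INTER_CUBIC))
a=cv2.imread('pics/wcz.png');b=cv2.imread('pics/wbz.png')
cv2.imwrite('pics/z.png',cv2.resize(np.vstack([a,b]),None,fx=.53,fy=.53))
cv2.imwrite('pics/zb.png',b)
E
```

```text
[ 0.5496 -0.1375  0.018 ] [0.0533 0.088  0.0525] long 20.88 short 110.83
[0.4986 0.1881 0.085 ] [0.0536 0.0878 0.0547] long 25.26 short 115.18
[[0.49835809 0.18777254 0.099     ]]
[[0.49763043 0.18796782 0.103     ]]
[[0.4946102  0.18599766 0.101     ]]
```

View pics/zb.png

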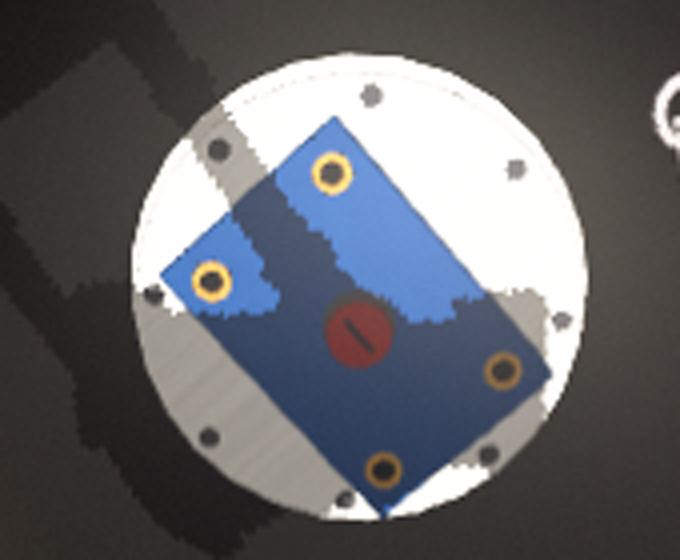

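View pics/wcz.png

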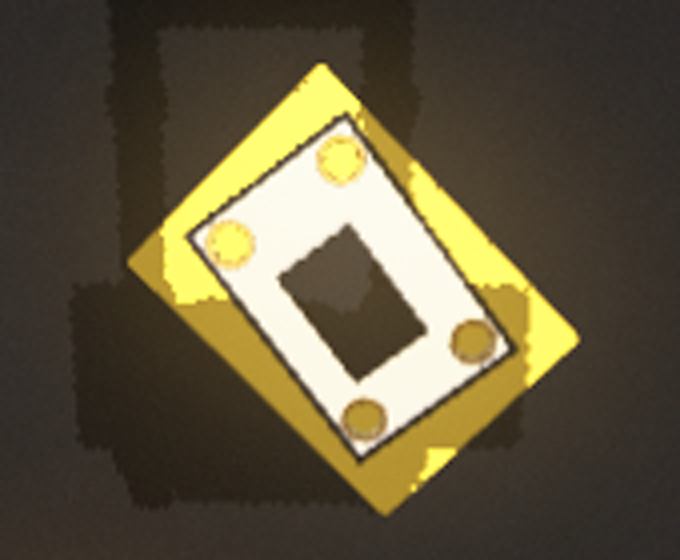

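Wrist measurements give the right hole spacing (88 x 54 mm). Now I'll press the screw, then take second looks from the opposite yaw so the camera bias cancels.

```bash
python3 - <<'E'
from h import *
px=lambda a:(np.array(a)+.5)/4-.5+[190,100]
b,ab=rect(w(load('wb'),px([[211,281],[331,173],[503,370],[384,470]]),.085))
k,ak=rect(w(load('wc'),px([[230,244],[341,160],[473,341],[364,419]]),.018))
print('housing',w(load('wc'),px([[353,303]]),.048))
ctrl.grip(0)
ctrl.movep([b[0],b[1],.13],[180,0,ab]); 
print('hit',ctrl.move_straight([b[0],b[1],.087],speed=.04,threshold=25),ctrl.read_ee_pos(),ctrl.read_force())
ctrl.hold(.3); print(ctrl.read_ee_pos(),ctrl.read_force())
ctrl.move_straight([b[0],b[1],.20],speed=.2)
ctrl.movep([b[0],b[1],.33],[180,0,ab]); ctrl.hold(.2); q=snap('wrist','wb2')
ctrl.movep([k[0],k[1],.33],[180,0,ak]); ctrl.grip(.08); p=snap('wrist','wc2')
d=[]
for c,X in((q,[*b[:2],.085]),(p,[*k[:2],.018])):
    u=proj(c,[X])[0].round().astype(int)-[70,62]; print('crop',u)
    u=np.maximum(u,0); d.append(cv2.resize(c['frame'][u[1]:u[1]+125,u[0]:u[0]+140],(560,500),interpolation=cv2.INTER_CUBIC))
cv2.imwrite('pics/pair.png',cv2.resize(np.hstack(d),(800,357),interpolation=cv2.INTER_AREA))
cv2.imwrite('pics/b2.png',d[0]);cv2.imwrite('pics/c2.png',d[1])
print(ctrl.read_time())
E
```

```text
[0.4979 0.1878 0.085 ] [0.0538 0.0882 0.0541] long 25.58 short 115.47
[ 0.5488 -0.138   0.018 ] [0.0539 0.0877 0.0539] long 20.83 short 110.69
housing [[ 0.54806902 -0.13769192  0.048     ]]
hit True [0.49781663 0.18782502 0.09137458] [-1.1565936  -0.54125087  6.67000605]
[0.49784813 0.18782513 0.09138321] [-0.85851217 -1.72153357  4.71840427]
crop [209 118]
crop [208 111]
13.5667
```

View pics/pair.png

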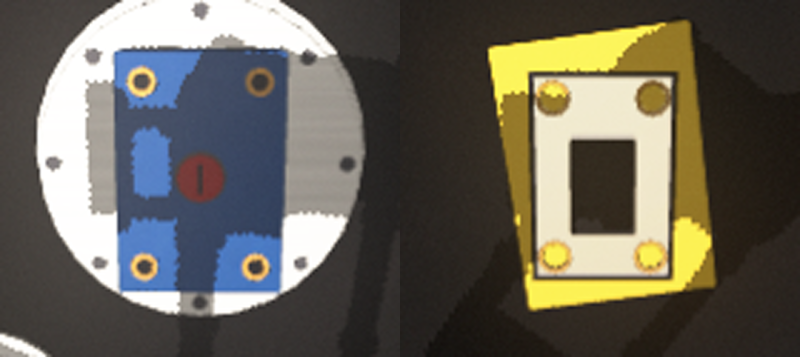

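The screw stopped at a tip height of 91.4 mm, against 91 mm when home, on a firm stop. In the close pair picture the block holes are at (142,81), (260,81), (256,267), (145,267). The cover holes are at (552,98), (653,98), (650,256), (555,256), both square to the view.

```bash
python3 - <<'E'
from h import *
s=400/140
f=lambda a,o:(np.array(a)+.5)/s-.5+o
q=load('wb2');p=load('wc2')
b,ab=rect(w(q,f([[260,81],[142,81],[145,267],[256,267]],[209,118]),.085))
k,ak=rect(w(p,f([[253,98],[152,98],[155,256],[250,256]],[208,111]),.018))
print('screw',w(q,f([[200,177]],[209,118]),.091))
print('housing',w(p,f([[202.5,186.5]],[208,111]),.048))
print(ctrl.read_ee_pos(),ctrl.read_eef_rot())
E
```

```text
[0.4981 0.1875 0.085 ] [0.0538 0.0885 0.0538] long -154.57 short 115.57
[ 0.549  -0.1382  0.018 ] [0.0544 0.0877 0.0537] long -159.19 short 110.81
screw [[0.49877783 0.18824096 0.091     ]]
housing [[ 0.54960942 -0.1379728   0.048     ]]
[ 0.54882747 -0.13802016  0.32998375] [-1.79996160e+02  2.52143905e-03  2.08290994e+01]
```

Both viewpoints agree within 0.5 mm. Next I'll grasp, lift, carry it to above the block and check from there.

```bash
python3 - <<'E'
from h import *
k=[.5489,-.1381]; b=[.4981,.1877]
ctrl.movep([*k,.10],[180,0,20.82]); ctrl.move_straight([*k,.024],speed=.08)
ctrl.grip(.0); print('w',ctrl.read_width(),ctrl.read_grip_force(),ctrl.read_ee_pos())
ctrl.move_straight([*k,.20],speed=.12)
print(ctrl.read_width(),ctrl.read_grip_force())
ctrl.movep([*b,.20],[180,0,25.5]); ctrl.move_straight([*b,.135],speed=.1); ctrl.hold(.3)
q=snap('wrist','h1'); t=snap('top','t1'); s=snap('side','s1')
print(ctrl.read_ee_pos(),ctrl.read_eef_rot(),ctrl.read_width(),ctrl.read_time())
x0,y0=np.maximum(proj(s,[[*b,.11]])[0].astype(int)-[66,60],0)
W=cv2.resize(q['frame'],(533,400),interpolation=cv2.INTER_CUBIC)
S=cv2.resize(s['frame'][y0:y0+200,x0:x0+133],(266,400),interpolation=cv2.INTER_CUBIC)
cv2.imwrite('pics/h1b.png',np.hstack([W,S]))
E
```

```text
w 0.033560832902555994 29.99994536396116 [ 0.54890733 -0.13811869  0.02403926]
0.033717202265451635 29.99992957804352
[0.49822491 0.18779417 0.1352828 ] [ 1.79996895e+02 -2.84057361e-02  2.55042950e+01] 0.03363228494605827 20.4583
```

View pics/h1b.png

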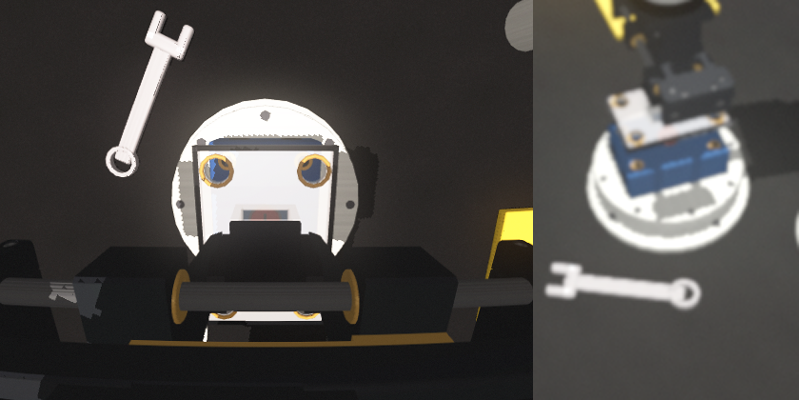

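The cover is held level over the block. Its far holes are at about (216,170) and (315,169) with the block showing through. I'll descend to hover height, then compare predicted and seen hole positions in an enlarged crop.

```bash
python3 - <<'E'
from h import *
b=[.4981,.1877]
ctrl.move_straight([*b,.108],speed=.05); ctrl.hold(.4)
q=snap('wrist','h2'); e=np.array(ctrl.read_ee_pos()); print(e,ctrl.read_eef_rot(),ctrl.read_force(),ctrl.read_time())
a=np.radians(25.53); R=np.array([[np.cos(a),-np.sin(a)],[np.sin(a),np.cos(a)]])
L=np.array([[x,y] for x in(44,-44) for y in(27,-27)])/1e3
pc=proj(q,np.c_[L@R.T+e[:2],np.full(4,e[2]-.006)]); pb=proj(q,np.c_[L@R.T+b,np.full(4,.085)])
x0,y0=200,130
I=cv2.resize(q['frame'][y0:y0+80,x0:x0+160],None,fx=5,fy=5,interpolation=cv2.INTER_CUBIC)
z=lambda p:(p+.5-[x0,y0])*5-.5
print(z(pc).round(1),z(pb).round(1))
cv2.imwrite('pics/h2b.png',I)
E
```

```text
[0.49821414 0.18773804 0.10819474] [ 1.79996509e+02 -2.07234469e-02  2.54996749e+01] [ 0.52427133  0.31474172 -2.48826982] 21.6
[[138.  250.1]
 [649.7 249.6]
 [175.1 959.5]
 [613.9 959.2]] [[162.7 225.5]
 [624.7 225.1]
 [193.1 879.1]
 [595.6 878.8]]
```

View pics/h2b.png

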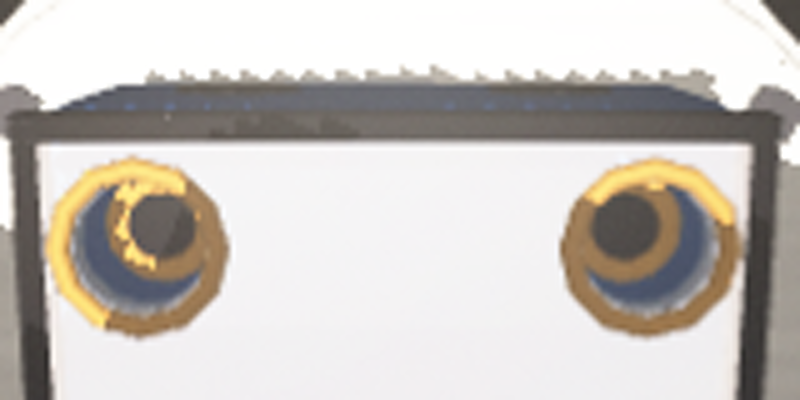

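Cover hole centres are seen at (137,247) and (650,247), and block holes at (163,224) and (625,225). All are within about 3 px (0.5 mm) of prediction, and the gap is about 11 mm. Handing in.

```bash
python3 -c "
from bench import ctrl
print(ctrl.read_grip_force(),ctrl.close_job())"
```

```text
the job is handed in; nothing more can be done
30.000093835406005 None
```

The job is handed in: the screw was pressed to its stop, and the cover is held level about 11 mm above the block with its holes lined up to about 0.5 mm; the judge's result was not shown.

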